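# Stack the spacer and the routing template on the pin jig

### The job

Set up the slot-routing jig on the luthier's bench: lower the thick drilled spacer plate over the jig's four upright pins until it lies flat on the two wooden bearers, then lower the thinner, wider slotted template over the same pins until it lies flat on the spacer. Bring each plate right down before letting go of it, and leave the undrilled blank plate where it lies.

Things in the scene. Friction and masses are not known exactly. Their poses are not given: they have to be found in the camera images.
- jig_seat (a point): Fixed jig: 184 (x) x 138 (y) x 12 mm plywood board, two dark bearers (50 x 126 mm, 25 mm high, centred at x = +-56 mm) and four upright steel pins, 8 mm thick, round-tipped, at x +-54, y +-36 mm, rising 52 mm above the bearers. Point: jig's middle at the height of the bearers' tops, 37 mm above the bench; x its long way, z up. Plates go on with their x along the jig's x; holes have 11 mm play.
- spacer_center (a point): Light wood plate like a fat letter I, 160 (x) x 120 (y) mm, 20 mm thick (thickest), about 220 g, four 30 mm through holes, at 54 mm (x) and 36 mm (y) either side of centre, no slots. Ends 48 x 120 mm; middle bar 40 wide, 64 mm long: grasp it there across y. Point: plate's centre, half-way up; z up. Same after a half turn. Lies flat on the bench, x roughly along the bench's y.
- template_center (a point): Light wood plate like a fat letter I, 160 (x) x 134 (y) mm, 12 mm thick, about 130 g, four 30 mm through holes, at 54 mm (x) and 36 mm (y) either side of centre, and a 36 x 26 mm slot in each end. Ends 48 x 134 mm; middle bar 40 wide, 64 mm long: grasp it there across y. Point: plate's centre, half-way up; z up. Same after a half turn. Lies flat on the bench, x roughly along the bench's y.
- blank_center (a point): Light wood plate like a fat letter I, 160 (x) x 120 (y) mm, 12 mm thick, 150 g, without any hole or slot. Ends 48 x 120 mm, middle bar 40 mm wide. Not needed: leave it where it lies. Point: its centre, half-way up; z up.
Things that resemble listed ones, but are neither listed nor needed, are in the scene too. What is shaped like the part that bears spacer_center but black or red is not meant.

How it is judged:
By the outcome, as a careful person would: the job done as asked, in the order asked, and still so for the second after the job is handed in, with the robot touching nothing.
It also fails if it takes over 64 s, if anything falls off the work surface, if the arm or the gripper's body presses on something with over 40 N, if the wrist force passes 120 N, or if a joint passes its speed limit or range.

### The arm

A 7-joint arm with a two-finger parallel gripper is mounted at the origin on the work surface. World frame = base frame: x ahead of the robot, y to its left, z up, the work surface at z = 0. Lengths are in m, angles in degrees, forces in N, time in s.
With the tool pointing down it reaches from about 0.425 to 0.875 m from the base axis. Payload 4.7 kg.
Tool frame: the origin (TCP) lies at the very end of the fingers, on their centre line; the grasp point (between the pads) lies 19 mm behind it; z points along the fingers, y is the direction in which the jaws open and shut (so a half turn about z gives the same grasp; the last joint's range is limited). The gripper opens to 87 mm and grips with 3 to 60 N. Pads are 19 mm wide; open, the fingers measure 117 mm over their backs; the gripper's body (75 mm by 190 mm) begins 51 mm behind the grasp point.
Start: joints at [-68.52, 18.392, -4.016, 83.108, 1.295, 78.541, -3.26], TCP at [0.229, 0.608, 0.223] pointing down, gripper open.
Joint ranges: [-163.93, 163.93], [-17.29, 119.83], [-79.2, 71.16], [3.27, 140.29], [-89.18, 269.18], [5.43, 117.66], [-154.24, 154.24]. Speed limits (degrees/s): [147.25, 147.25, 180, 180, 180, 180, 180].

### API

Orientations are given as [roll, pitch, yaw] about the fixed x, y, z axes, in that order (R = Rz(yaw) Ry(pitch) Rx(roll)).
In Python, from cell import monitor, imaging, ticket, spot_in, pinpoint gives the robot as it stands.
- The arm moves only by the tool servo_tool, never from a script. Its argument "targets" is a list of rows, each a list of 5 numbers: the opening in per cent of the stroke, from 0 (shut) to 100 (fully open), then the shift along the tool's x, y, z in m, then the turn about the tool's z in rad. In form: [[grip, dx, dy, dz, turn], ...]. A call has 1 to 5 rows; each row is the pose to reach, as a shift and turn from the pose commanded when the call began, along the tool's axes at that moment; what a row does not reach only later rows make up. A row lasts 1/8 s, in which the tool goes at most 62.5 mm and 10.7 degrees, less where a joint would pass 70% of its speed; a pose out of reach is approached as far as the arm can. A call with a gripper value outside its range is refused whole. The fingers move at their own pace and stop on an object; "grip_force" is the grip in N (left out, the last holds). Time passes only in rows, so rows that repeat a pose let the fingers close. It gives the time, the measured TCP pose, the force and the opening at its end, in the units of the state.
- monitor.get_obs(): the state, without advancing time (a new reading comes with each control period).
- imaging.read_camera(name): name is "scene" or "top" or "wrist"; returns a dict with "frame" (420x560x3 uint8, blue, green, red), "depth" (420x560 float32, m along the optical axis (not along the pixel's ray), 0 where there is no reading), "K" (3x3 intrinsics, pixels), "world_from_camera" (4x4, takes a point from camera to world coordinates). Camera axes: x right, y down, z forward; pixel columns grow to the right and rows downward; lengths in m; the calibration is good to about 2 mm. A picture is of the moment at which its call begins.
- ticket.sign_off(): hands the job in, once; it reports no verdict.
Trained networks look in the newest picture that a camera, given by its name, has taken for a name from the list of things; names that differ only in an ending like _2 or _b are one class to them, and where a whole thing is asked for, a point or a joint stands for the part that bears it (a point fixed in the world has none). Each returns a list of dicts, best first, with "confidence" (0 to 1); they miss things now and then, are a little off and sometimes report something else, mostly with a low value. They report only what shows in the picture. A call takes as long as a camera call. They do not tell look-alikes from the thing itself.
- spot_in(camera, label): "at" ([column, row] in pixels, amid what is visible of it).
- pinpoint(camera, label): "at" ([column, row] in pixels: a listed point, or the origin of a listed thing).
The state is a dict: "time_s": time; "qpos": joint angles; "joint_velocities": joint speeds; "effort": joint torques, N m; "tool_pos": TCP position; "tool_rot": TCP orientation; "force": force on the tool from outside, world axes, zero at the start; "wrist_torque": the same for the moment, N m; "grip_width": finger opening in m.
Only numpy, scipy, OpenCV 4.12 (cv2) and the standard library are available. Lean on these libraries where they do the work, as an engineer would, in place of code of your own. Each camera call takes 0.05 s, during which the arm holds its last target.

## Working session

There is one attempt and no reset: what is moved stays moved. The work goes in short steps, Python scripts to look and compute and a tool call to move; the robot and the scene stay as the last step left them, time stands still between calls to the robot, and variables do not carry over. Pictures are saved under pics/ and viewed, and the job is handed in when it is done.

Besides the shell and the picture viewer there is one more tool, called after "Call:" by a JSON object that holds its "fn" and its "kwargs". servo_tool: Moves the arm, as the interface text tells. Its arguments: {"type":"object","properties":{"targets":{"type":"array","items":{"type":"array","items":{"type":"number"}}},"grip_force":{"type":"number"}},"required":["targets"]}

```bash
mkdir -p pics; ls
cat > h.py <<'E'
import numpy as np,cv2
from cell import monitor, imaging, ticket, spot_in, pinpoint
def w(c,u,v,z=None,d=None):
    K=c["K"];T=c["world_from_camera"]
    r=np.linalg.inv(K)@[u,v,1]
    if z is None: return (T@np.r_[r*d,1])[:3]
    R=T[:3,:3]@r;o=T[:3,3]
    return o+R*(z-o[2])/R[2]
E
python3 - <<'E'
from h import *
for n in ["top","scene"]:
    c=imaging.read_camera(n);cv2.imwrite(f"pics/{n}0.png",c["frame"])
    for l in ["jig_seat","spacer_center","template_center","blank_center"]:
        for p in pinpoint(n,l):
            u,v=p["at"];d=c["depth"][int(v),int(u)]
            print(n,l,np.round(p["at"]),round(p["confidence"],2),np.round(w(c,u,v,d=d),3))
s=monitor.get_obs();print(s)
E
```

```text
pics
top jig_seat [312. 170.] 0.63 [ 0.539 -0.005  0.013]
top spacer_center [193. 214.] 0.95 [0.415 0.309 0.02 ]
top spacer_center [178. 295.] 0.82 [0.207 0.337 0.024]
top spacer_center [109. 210.] 0.67 [0.423 0.53  0.022]
top template_center [414. 180.] 0.82 [ 0.517 -0.277  0.012]
top blank_center [198. 143.] 0.66 [0.612 0.305 0.014]
scene jig_seat [213. 228.] 0.75 [ 0.523 -0.024  0.013]
scene spacer_center [343. 244.] 0.92 [0.415 0.321 0.021]
scene spacer_center [420. 282.] 0.78 [0.437 0.538 0.021]
scene spacer_center [373. 199.] 0.63 [0.209 0.333 0.021]
scene template_center [140. 195.] 0.57 [ 0.515 -0.293  0.011]
scene blank_center [307. 302.] 0.65 [0.624 0.314 0.017]
{'time_s': 0.5, 'qpos': array([-68.52018851,  18.39244815,  -4.01888742,  83.10996312,
         1.29636921,  78.5408016 ,  -3.26013702]), 'joint_velocities': array([-0.12631267, -0.02126504, -0.09532379, -0.05914121,  0.07319011,
       -0.08539673,  0.11542459]), 'effort': array([-2.88488764e-04, -4.90605640e+01, -4.02529500e-01, -3.12461972e+01,
       -6.36397884e-02,  3.45655123e-02,  3.50524192e-05]), 'tool_pos': array([0.22946878, 0.60814919, 0.2225598 ]), 'tool_rot': array([1.79997988e+02, 3.30374928e-03, 1.59331818e+02]), 'force': array([ 0.33452727, -0.42700165,  0.49930118]), 'wrist_torque': array([ 0.05328177, -0.00899979,  0.00374201]), 'grip_width': 0.08676469410597254}
```

View pics/top0.png

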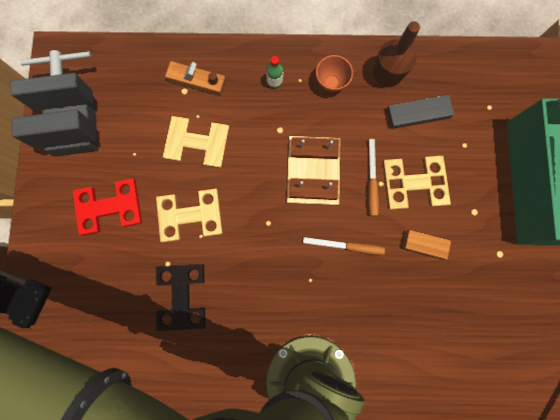

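View pics/scene0.png

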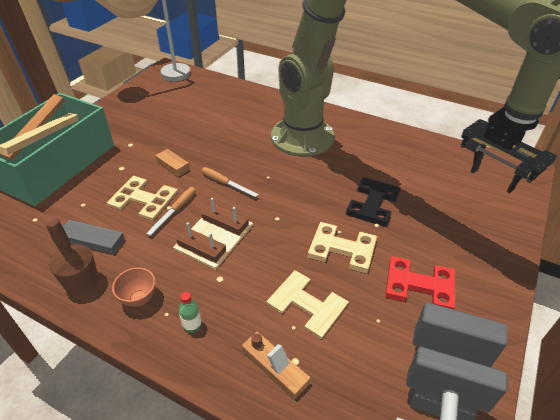

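```bash
python3 - <<'E'
from h import *
c=imaging.read_camera("top");f=c["frame"]
hsv=cv2.cvtColor(f,cv2.COLOR_BGR2HSV)
for n,(u,v),z in [("spacer",(189,215),.02),("template",(417,182),.012),("jig",(314,170),.012)]:
    x0,y0=u-45,v-45
    cr=f[y0:y0+90,x0:x0+90];cv2.imwrite(f"pics/crop_{n}.png",cv2.resize(cr,None,fx=4,fy=4,interpolation=cv2.INTER_CUBIC))
    h=hsv[y0:y0+90,x0:x0+90]
    m=((h[...,2]>175)&(h[...,1]<170)).astype(np.uint8)
    cs,hi=cv2.findContours(m,cv2.RETR_CCOMP,cv2.CHAIN_APPROX_NONE)
    big=[i for i in range(len(cs)) if cv2.contourArea(cs[i])>300]
    pts=np.vstack([cs[i] for i in big])[:,0]
    P=np.array([w(c,x0+a,y0+b,z)[:2] for a,b in pts]).astype(np.float32)
    r=cv2.minAreaRect(P);print(n,np.round(r[0],4),np.round(r[1],4),round(r[2],2))
    for i in range(len(cs)):
        if hi[0][i][3]>=0 and cv2.contourArea(cs[i])>10:
            q=cs[i][:,0].mean(0);print("  hole",q+[x0,y0],cv2.contourArea(cs[i]),np.round(w(c,*(q+[x0,y0]),z),4))
print(c["world_from_camera"],c["K"])
E
python3 -c "
import cv2,numpy as np
cv2.imwrite('pics/crops.png',cv2.resize(np.hstack([cv2.imread(f'pics/crop_{n}.png') for n in ['spacer','template','jig']]),(795,265),interpolation=cv2.INTER_AREA))"
```

```text
spacer [0.4126 0.3207] [0.1246 0.1637] 8.96
  hole [169.5     231.03125] 104.0 [0.3695 0.3681 0.02  ]
  hole [210.53125 225.5    ] 102.0 [0.3856 0.2616 0.02  ]
  hole [166.53125 204.0625 ] 100.0 [0.4408 0.38   0.02  ]
  hole [207.53125 198.5    ] 102.0 [0.4572 0.2724 0.02  ]
template [ 0.5129 -0.2847] [0.1366 0.1623] 5.34
  hole [398.4375 196.5   ] 103.0 [ 0.4714 -0.2343  0.012 ]
  hole [438.67741935 193.29032258] 98.5 [ 0.4817 -0.3417  0.012 ]
  hole [395.95238095 183.4047619 ] 134.0 [ 0.507  -0.2289  0.012 ]
  hole [437.45238095 180.02380952] 133.0 [ 0.5179 -0.3403  0.012 ]
  hole [395.4375  170.09375] 85.0 [ 0.5437 -0.2288  0.012 ]
  hole [434.70967742 167.25806452] 98.5 [ 0.5531 -0.3347  0.012 ]
jig [ 0.5407 -0.0078] [0.1383 0.1838] 89.32
[[ 0.01478185 -0.98632202  0.16416567  0.25892861]
 [-0.99988758 -0.01416844  0.00490693  0.09384845]
 [-0.00251384 -0.16421975 -0.98642058  1.07634915]
 [ 0.          0.          0.          1.        ]] [[406.95775586   0.         272.98977934]
 [  0.         406.95775586 207.82431942]
 [  0.           0.           1.        ]]
```

View pics/crops.png

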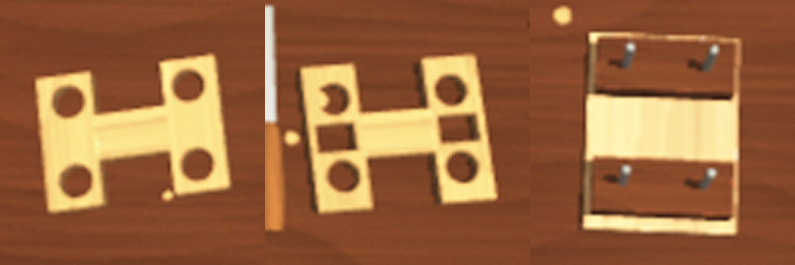

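View pics/crop_jig.png

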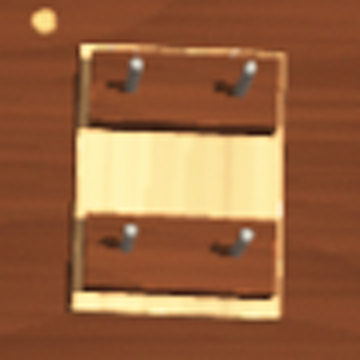

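```bash
cat >> h.py <<'E'
def go(x,y,z,yaw):
    from scipy.spatial.transform import Rotation as R
    s=monitor.get_obs();Rt=R.from_euler('xyz',s['tool_rot'],degrees=True)
    d=Rt.inv().apply(np.array([x,y,z])-s['tool_pos'])
    t=-((yaw-s['tool_rot'][2]+180)%360-180)
    print("t",round(s['time_s'],2),"pos",np.round(s['tool_pos'],4),"rot",np.round(s['tool_rot'],2),"F",np.round(s['force'],1),"w",round(s['grip_width'],4))
    print("shift",np.round(d,4),"turn rad",round(np.radians(t),4),"rows min",max(np.linalg.norm(d)/.0625,abs(t)/10.7))
E
python3 - <<'E'
from h import *
c=imaging.read_camera("top")
P=np.array([w(c,269+a/4-.4,125+b/4-.4,.088)[:2] for a,b in [(137,62),(249,65),(131,229),(247,234)]])
print(P,P.mean(0),np.degrees(np.arctan2(*(P[0]+P[1]-P[2]-P[3])[::-1])))
go(.413,.3205,.12,98.8)
E
```

```text
[[ 0.59830162  0.02574389]
 [ 0.59730889 -0.0450946 ]
 [ 0.48993665  0.0291786 ]
 [ 0.48777543 -0.04291524]] [ 0.54333065 -0.00827184] -1.4758780214035323
t 0.6 pos [0.2295 0.6082 0.2226] rot [180.     0.   159.33] F [ 0.4  0.1 -0.5] w 0.0872
shift [-0.2732 -0.2044  0.1026] turn rad 1.0564 rows min 5.700369897096908
```

Call:
{"fn": "servo_tool", "kwargs": {"targets": [[80, -0.04, -0.03, 0.015, 0.16], [80, -0.08, -0.06, 0.03, 0.33], [80, -0.12, -0.09, 0.045, 0.5], [80, -0.16, -0.12, 0.06, 0.66], [80, -0.19, -0.142, 0.07, 0.8]]}}

```text
time_s: 1.23
tool_pos: [0.3584, 0.4058, 0.1521]
tool_rot: [180.0, 0.0, 113.1]
force: [-0.3, 0.1, 0.5]
grip_width: 0.0699
```

```bash
python3 -c "
from h import *
go(.413,.3205,.12,98.8)"
```

```text
t 1.23 pos [0.3584 0.4058 0.1521] rot [1.8000e+02 3.0000e-02 1.1311e+02] F [-0.3  0.1  0.5] w 0.0699
shift [-0.0999  0.0167  0.0322] turn rad 0.2497 rows min 1.7007259243070603
```

Call:
{"fn": "servo_tool", "kwargs": {"targets": [[80, -0.05, 0.008, 0.016, 0.13], [80, -0.098, 0.016, 0.032, 0.25], [80, -0.098, 0.016, 0.032, 0.25], [80, -0.098, 0.016, 0.032, 0.25]]}}

```text
time_s: 1.72
tool_pos: [0.4107, 0.3255, 0.1209]
tool_rot: [180.0, -0.1, 99.2]
force: [-0.4, -0.2, 1.3]
grip_width: 0.0699
```

```bash
python3 -c "
from h import *
go(.413,.3205,.004,98.8)
c=imaging.read_camera('wrist');cv2.imwrite('pics/w1.png',c['frame']);print(pinpoint('wrist','spacer_center'))
for p in pinpoint('wrist','spacer_center'): print(w(c,*p['at'],z=.02))"
```

```text
t 1.73 pos [0.4107 0.3255 0.1209] rot [ 1.7999e+02 -6.0000e-02  9.9210e+01] F [-0.4 -0.2  1.3] w 0.0699
shift [-0.0054  0.0015  0.1169] turn rad 0.0072 rows min 1.8725624021034555
[{'at': [280.9, 213.5], 'confidence': 0.89}, {'at': [12.6, 149.6], 'confidence': 0.85}]
[0.41200151 0.32255747 0.02      ]
[0.21187587 0.3391745  0.02      ]
```

View pics/w1.png

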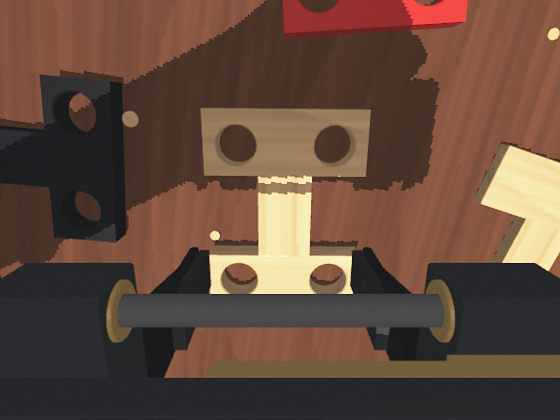

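The wrist view shows the wooden plate with four holes and no slots. Its bar is at about (285,215), square between the open fingers, with the black and red look-alikes to the side. This is the spacer.

Call:
{"fn": "servo_tool", "kwargs": {"targets": [[80, -0.003, 0.001, 0.04, 0.007], [80, -0.004, 0.001, 0.08, 0.007], [80, -0.004, 0.001, 0.105, 0.007], [80, -0.004, 0.001, 0.116, 0.007], [80, -0.004, 0.001, 0.116, 0.007]], "grip_force": 30}}

```text
time_s: 2.5
tool_pos: [0.4121, 0.3215, 0.0045]
tool_rot: [-180.0, 0.0, 98.8]
force: [1.3, -0.0, 0.3]
grip_width: 0.0694
```

```bash
python3 -c "
from h import *
go(.413,.3205,.004,98.8)"
```

```text
t 2.5 pos [0.4121 0.3215 0.0045] rot [-1.7997e+02  1.0000e-02  9.8840e+01] F [ 1.3 -0.   0.3] w 0.0694
shift [-0.0011  0.0008  0.0005] turn rad 0.0007 rows min 0.02297256943824369
```

Call:
{"fn": "servo_tool", "kwargs": {"targets": [[30, 0, 0, 0, 0], [0, 0, 0, 0, 0], [0, 0, 0, 0, 0], [0, 0, 0, 0, 0], [0, 0, 0, 0, 0]], "grip_force": 40}}

```text
time_s: 3.12
tool_pos: [0.4131, 0.3213, 0.0051]
tool_rot: [179.9, -0.0, 98.8]
force: [0.6, 0.3, 1.6]
grip_width: 0.0396
```

Call:
{"fn": "servo_tool", "kwargs": {"targets": [[0, 0, 0, -0.02, 0], [0, 0, 0, -0.05, 0], [0, 0, 0, -0.1, 0], [0, 0, 0, -0.15, 0], [0, 0, 0, -0.15, 0]]}}

```text
time_s: 3.75
tool_pos: [0.4144, 0.3226, 0.1583]
tool_rot: [179.7, -0.3, 98.8]
force: [0.1, 0.5, -2.9]
grip_width: 0.0401
```

```bash
python3 -c "
from h import *
go(.5425,-.008,.15,178.9)
c=imaging.read_camera('wrist');cv2.imwrite('pics/w2.png',c['frame'])"
```

```text
t 3.75 pos [0.4144 0.3226 0.1583] rot [179.66  -0.26  98.76] F [ 0.1  0.5 -2.9] w 0.0401
shift [-0.3463  0.0762  0.0072] turn rad -1.3987 rows min 7.4895747637212695
```

View pics/w2.png

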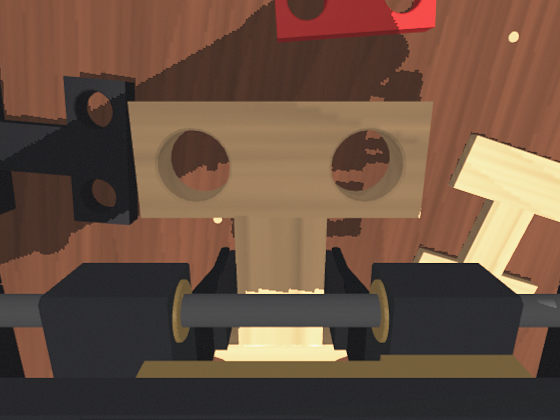

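The spacer hangs level in the jaws (opening 40 mm). Now I carry it to the jig and turn it.

Call:
{"fn": "servo_tool", "kwargs": {"targets": [[0, -0.03, 0.007, 0, -0.13], [0, -0.07, 0.015, 0, -0.28], [0, -0.11, 0.024, 0, -0.43], [0, -0.15, 0.033, 0, -0.58], [0, -0.19, 0.042, 0, -0.73]]}}

```text
time_s: 4.42
tool_pos: [0.4814, 0.1377, 0.1518]
tool_rot: [-179.8, -0.1, 140.9]
force: [0.4, 0.4, -2.6]
grip_width: 0.04
```

```bash
python3 -c "
from h import *
go(.5425,-.008,.15,178.9)"
```

```text
t 4.42 pos [0.4814 0.1377 0.1518] rot [-1.7975e+02 -1.3000e-01  1.4089e+02] F [ 0.4  0.4 -2.6] w 0.04
shift [-0.1393 -0.0745  0.0018] turn rad -0.6635 rows min 3.5527225861124134
```

Call:
{"fn": "servo_tool", "kwargs": {"targets": [[0, -0.035, -0.018, 0, -0.15], [0, -0.07, -0.037, 0, -0.31], [0, -0.105, -0.056, 0, -0.48], [0, -0.139, -0.0745, 0, -0.66], [0, -0.139, -0.0745, 0, -0.66]]}}

```text
time_s: 5.05
tool_pos: [0.5418, -0.0107, 0.152]
tool_rot: [-179.8, -0.2, 178.1]
force: [-0.3, -0.4, -3.8]
grip_width: 0.0399
```

Call:
{"fn": "servo_tool", "kwargs": {"targets": [[0, 0, 0, 0, 0], [0, 0, 0, 0, 0]]}}

```text
time_s: 5.3
tool_pos: [0.5421, -0.0048, 0.1535]
tool_rot: [180.0, -0.1, 178.5]
force: [-0.2, -0.5, -3.2]
grip_width: 0.0398
```

```bash
python3 -c "
from h import *
go(.5425,-.008,.041,178.9)
c=imaging.read_camera('wrist');cv2.imwrite('pics/w3.png',c['frame'])
c=imaging.read_camera('scene');cv2.imwrite('pics/s3.png',cv2.resize(c['frame'][110:290,110:350],(800,600),interpolation=cv2.INTER_CUBIC))"
```

```text
t 5.3 pos [ 0.5421 -0.0048  0.1535] rot [ 1.7998e+02 -1.2000e-01  1.7849e+02] F [-0.2 -0.5 -3.2] w 0.0398
shift [-0.0007 -0.0033  0.1125] turn rad -0.0071 rows min 1.8000759230919647
```

View pics/w3.png

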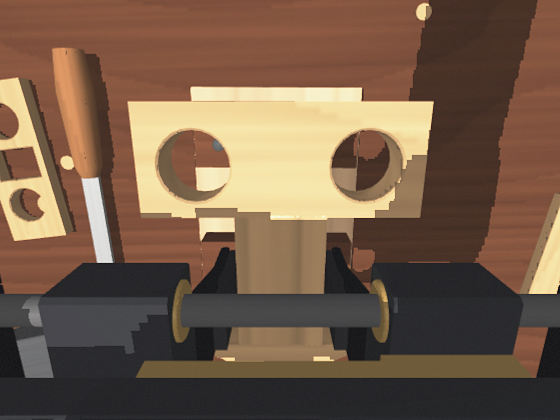

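View pics/s3.png

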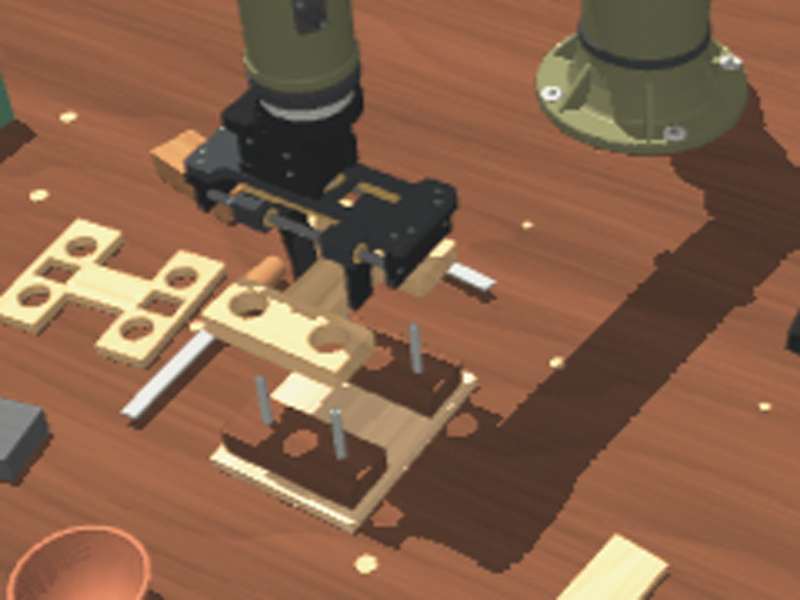

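Call:
{"fn": "servo_tool", "kwargs": {"targets": [[0, -0.0005, -0.002, 0.02, -0.007], [0, -0.0005, -0.003, 0.04, -0.007], [0, -0.0005, -0.003, 0.05, -0.007], [0, -0.0005, -0.003, 0.05, -0.007], [0, -0.0005, -0.003, 0.05, -0.007]]}}

```text
time_s: 6.02
tool_pos: [0.5441, -0.009, 0.1054]
tool_rot: [180.0, 0.1, 178.8]
force: [-0.4, -1.3, -2.3]
grip_width: 0.0396
```

```bash
python3 -c "
from h import *
go(.5425,-.008,.041,178.9)
c=imaging.read_camera('wrist');cv2.imwrite('pics/w4.png',c['frame'])
c=imaging.read_camera('top');cv2.imwrite('pics/t4.png',cv2.resize(c['frame'][110:230,240:400],(800,600),interpolation=cv2.INTER_CUBIC))"
```

```text
t 6.03 pos [ 0.5441 -0.009   0.1054] rot [1.7998e+02 8.0000e-02 1.7882e+02] F [-0.4 -1.3 -2.3] w 0.0396
shift [0.0017 0.001  0.0644] turn rad -0.0013 rows min 1.0305228702488614
```

View pics/w4.png

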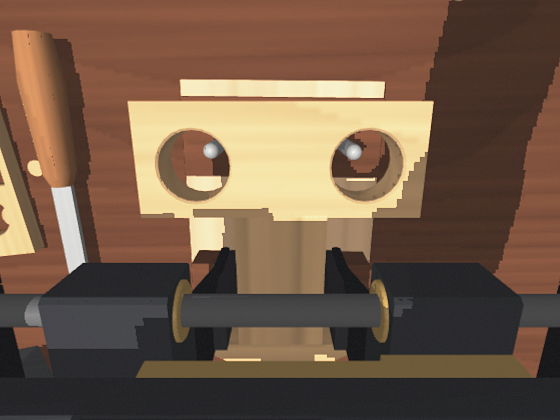

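View pics/t4.png

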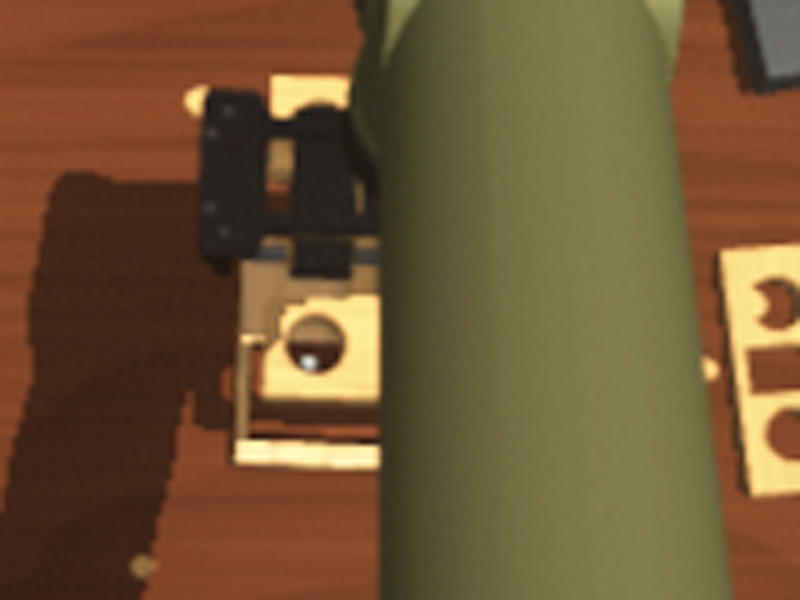

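```bash
python3 -c "
from h import *
c=imaging.read_camera('wrist')
print(np.round(c['world_from_camera'],3))
go(.5425,-.008,.041,178.9)
z=monitor.get_obs()['tool_pos'][2]
for p in [(210,148),(354,150)]: print('pin tip',w(c,*p,z=.087))
for zz in (.015,): 
  for p in [(193,166),(367,166),(129,101),(433,101)]: print('top face',w(c,*p,z=z+zz))
for p in [(181,82),(384,82)]: print('board corner',w(c,*p,z=.012))
"
```

```text
[[ 0.02   0.958  0.287  0.466]
 [ 1.    -0.019 -0.005 -0.008]
 [ 0.001  0.287 -0.958  0.267]
 [ 0.     0.     0.     1.   ]]
t 6.17 pos [ 0.5441 -0.0092  0.1054] rot [1.7998e+02 8.0000e-02 1.7881e+02] F [ 0.4 -0.4 -3.1] w 0.0399
shift [0.0017 0.0011 0.0643] turn rad -0.0015 rows min 1.0301032143543492
pin tip [ 0.48717362 -0.04292835  0.087     ]
pin tip [0.48960022 0.02872028 0.087     ]
top face [ 0.49040461 -0.04396079  0.12035149]
top face [0.49184263 0.02755836 0.12035149]
top face [ 0.46436661 -0.0666547   0.12035149]
top face [0.46673098 0.05209493 0.12035149]
board corner [ 0.45188495 -0.07363988  0.012     ]
board corner [0.45458343 0.06225697 0.012     ]
```

Call:
{"fn": "servo_tool", "kwargs": {"targets": [[0, 0.002, 0.0005, 0.012, 0], [0, 0.002, 0.0005, 0.025, 0], [0, 0.002, 0.0005, 0.038, 0], [0, 0.002, 0.0005, 0.05, 0], [0, 0.002, 0.0005, 0.055, 0]]}}

```text
time_s: 6.8
tool_pos: [0.5408, -0.0088, 0.0483]
tool_rot: [-180.0, -0.1, 178.8]
force: [-0.0, 0.2, -2.2]
grip_width: 0.0396
```

Call:
{"fn": "servo_tool", "kwargs": {"targets": [[0, 0, 0, 0.003, 0], [0, 0, 0, 0.006, 0], [0, 0, 0, 0.007, 0], [0, 0, 0, 0.007, 0]]}}

```text
time_s: 7.3
tool_pos: [0.5417, -0.0087, 0.0427]
tool_rot: [180.0, 0.0, 178.8]
force: [0.7, -0.7, -2.0]
grip_width: 0.0397
```

```bash
python3 -c "
from h import *
go(.5425,-.008,.041,178.9)
c=imaging.read_camera('wrist');cv2.imwrite('pics/w5.png',c['frame'])
c=imaging.read_camera('scene');cv2.imwrite('pics/s5.png',cv2.resize(c['frame'][150:270,140:300],(800,600),interpolation=cv2.INTER_CUBIC))"
```

```text
t 7.3 pos [ 0.5417 -0.0087  0.0427] rot [1.7999e+02 2.0000e-02 1.7881e+02] F [ 0.7 -0.7 -2. ] w 0.0397
shift [-0.0008  0.0007  0.0017] turn rad -0.0016 rows min 0.033012839243622756
```

View pics/s5.png

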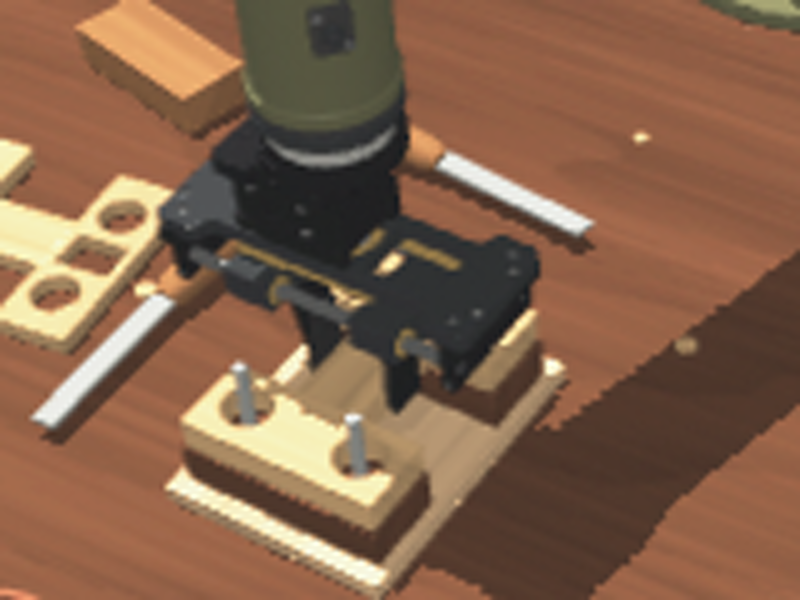

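Call:
{"fn": "servo_tool", "kwargs": {"targets": [[0, 0, 0, 0.001, 0], [0, 0, 0, 0.0015, 0], [0, 0, 0, 0.0015, 0], [0, 0, 0, 0.0015, 0]]}}

```text
time_s: 7.9
tool_pos: [0.5418, -0.0086, 0.0421]
tool_rot: [180.0, 0.0, 178.8]
force: [-2.8, -0.1, 5.5]
grip_width: 0.0397
```

Call:
{"fn": "servo_tool", "kwargs": {"targets": [[0, 0, 0, 0.001, 0], [0, 0, 0, 0.001, 0], [0, 0, 0, 0.001, 0]]}}

```text
time_s: 8.28
tool_pos: [0.5418, -0.0087, 0.0421]
tool_rot: [179.9, 0.0, 178.8]
force: [-5.7, -0.3, 12.5]
grip_width: 0.0396
```

Contact: the spacer is seated (z stopped at 42.1 mm, upward force 12 N). I'll ease the press, open, and rise.

Call:
{"fn": "servo_tool", "kwargs": {"targets": [[0, 0, 0, -0.001, 0], [30, 0, 0, -0.001, 0], [75, 0, 0, -0.001, 0], [75, 0, 0, -0.001, 0], [75, 0, 0, -0.001, 0]]}}

```text
time_s: 8.9
tool_pos: [0.5416, -0.0086, 0.0409]
tool_rot: [-180.0, 0.0, 178.8]
force: [0.3, 0.7, 0.5]
grip_width: 0.0608
```

Call:
{"fn": "servo_tool", "kwargs": {"targets": [[75, 0, 0, -0.015, 0], [75, 0, 0, -0.05, 0], [75, 0, 0, -0.1, 0], [75, 0, 0, -0.12, 0], [75, 0, 0, -0.12, 0]]}}

```text
time_s: 9.52
tool_pos: [0.5431, -0.0087, 0.1637]
tool_rot: [179.9, 0.3, 178.8]
force: [-0.3, -0.1, 0.8]
grip_width: 0.0652
```

```bash
python3 -c "
from h import *
go(.5125,-.2848,.12,95.4)
c=imaging.read_camera('wrist');cv2.imwrite('pics/w6.png',c['frame'])
"
```

```text
t 9.53 pos [ 0.5431 -0.0087  0.1637] rot [179.93   0.29 178.8 ] F [-0.3 -0.1  0.8] w 0.0652
shift [ 0.025  -0.2767  0.0433] turn rad 1.4557 rows min 7.794667861706234
```

View pics/w6.png

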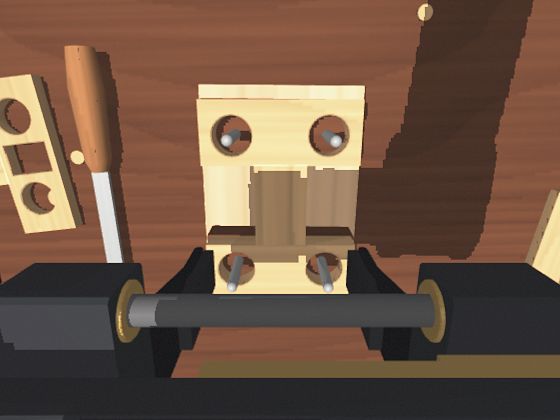

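Spacer lies flat with the pins through all four holes: holes at (232,135), (330,135), (238,267) and (323,267). Next, the template.

Call:
{"fn": "servo_tool", "kwargs": {"targets": [[80, 0.003, -0.035, 0, 0.16], [80, 0.007, -0.08, 0, 0.33], [80, 0.011, -0.125, 0, 0.5], [80, 0.015, -0.17, 0, 0.67], [80, 0.019, -0.215, 0, 0.84]]}}

```text
time_s: 10.2
tool_pos: [0.5168, -0.2242, 0.1596]
tool_rot: [-179.9, -0.1, 130.4]
force: [0.1, -0.6, -0.3]
grip_width: 0.0694
```

```bash
python3 -c "
from h import *
go(.5125,-.2848,.12,95.4)"
```

```text
t 10.2 pos [ 0.5168 -0.2242  0.1596] rot [-1.7992e+02 -1.1000e-01  1.3036e+02] F [ 0.1 -0.6 -0.3] w 0.0694
shift [-0.0435 -0.0424  0.0395] turn rad 0.6102 rows min 3.267647349328946
```

Call:
{"fn": "servo_tool", "kwargs": {"targets": [[80, -0.02, -0.02, 0.01, 0.17], [80, -0.035, -0.035, 0.025, 0.35], [80, -0.043, -0.042, 0.039, 0.52], [80, -0.043, -0.042, 0.039, 0.6], [80, -0.043, -0.042, 0.039, 0.6]]}}

```text
time_s: 10.82
tool_pos: [0.5132, -0.283, 0.1205]
tool_rot: [-179.8, -0.0, 96.3]
force: [0.3, -0.3, -0.2]
grip_width: 0.0698
```

```bash
python3 -c "
from h import *
go(.5125,-.2848,.003,95.4)
c=imaging.read_camera('wrist');cv2.imwrite('pics/w7.png',c['frame'])
c=imaging.read_camera('wrist')
for p in pinpoint('wrist','template_center'): print(p,w(c,*p['at'],z=.012))
go(.5125,-.2848,.003,95.4)
"
```

```text
t 10.82 pos [ 0.5132 -0.283   0.1205] rot [-1.7984e+02 -4.0000e-02  9.6330e+01] F [ 0.3 -0.3 -0.2] w 0.0698
shift [-0.0018 -0.0005  0.1175] turn rad 0.0162 rows min 1.8795030274916256
{'at': [277.7, 202.6], 'confidence': 0.93} [ 0.51130969 -0.27982248  0.012     ]
t 10.97 pos [ 0.514  -0.2829  0.1216] rot [-1.7996e+02 -2.0000e-02  9.6400e+01] F [-0.3  0.4  0.6] w 0.0695
shift [-0.0018 -0.0017  0.1186] turn rad 0.0174 rows min 1.8978634497770548
```

View pics/w7.png

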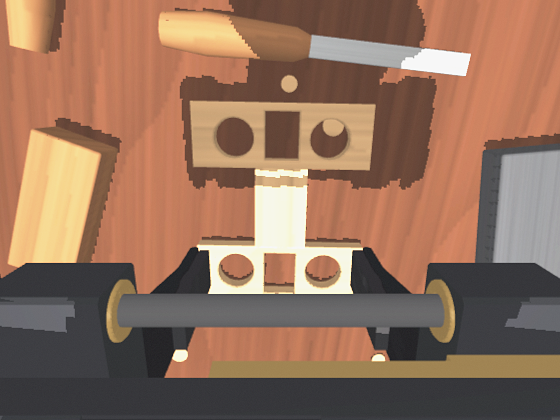

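The slots at (282,135) and (280,270) confirm that this is the template, and its bar lies between the fingers.

Call:
{"fn": "servo_tool", "kwargs": {"targets": [[80, -0.001, -0.001, 0.04, 0.015], [80, -0.0015, -0.001, 0.08, 0.015], [80, -0.0015, -0.001, 0.107, 0.015], [80, -0.0015, -0.001, 0.1165, 0.015], [80, -0.0015, -0.001, 0.1165, 0.015]]}}

```text
time_s: 11.6
tool_pos: [0.5134, -0.2848, 0.0056]
tool_rot: [-180.0, -0.0, 95.5]
force: [0.9, 0.2, -0.1]
grip_width: 0.0697
```

```bash
python3 -c "
from h import *
go(.5125,-.2848,.003,95.4)"
```

```text
t 11.6 pos [ 0.5134 -0.2848  0.0056] rot [-1.7998e+02 -1.0000e-02  9.5470e+01] F [ 0.9  0.2 -0.1] w 0.0697
shift [ 0.0001 -0.0009  0.0026] turn rad 0.0012 rows min 0.04416875620676508
```

Call:
{"fn": "servo_tool", "kwargs": {"targets": [[80, 0, 0, 0.002, 0], [30, 0, 0, 0.002, 0], [0, 0, 0, 0.002, 0], [0, 0, 0, 0.002, 0], [0, 0, 0, 0.002, 0]], "grip_force": 40}}

```text
time_s: 12.22
tool_pos: [0.5135, -0.2848, 0.0037]
tool_rot: [180.0, -0.0, 95.4]
force: [-0.7, 1.0, 1.1]
grip_width: 0.0392
```

Call:
{"fn": "servo_tool", "kwargs": {"targets": [[0, 0, 0, 0, 0], [0, 0, 0, 0, 0]]}}

```text
time_s: 12.48
tool_pos: [0.5135, -0.2849, 0.0037]
tool_rot: [180.0, -0.0, 95.4]
force: [0.7, 0.6, 2.3]
grip_width: 0.0397
```

Call:
{"fn": "servo_tool", "kwargs": {"targets": [[0, 0, 0, -0.02, 0], [0, 0, 0, -0.05, 0], [0, 0, 0, -0.1, 0], [0, 0, 0, -0.16, 0], [0, 0, 0, -0.16, 0]]}}

```text
time_s: 13.1
tool_pos: [0.5161, -0.2873, 0.1698]
tool_rot: [179.4, 0.2, 95.4]
force: [-0.3, 0.4, -2.4]
grip_width: 0.0393
```

```bash
python3 -c "
from h import *
go(.5415,-.008,.165,178.9)
c=imaging.read_camera('wrist');cv2.imwrite('pics/w8.png',c['frame'])"
```

```text
t 13.1 pos [ 0.5161 -0.2873  0.1698] rot [179.44   0.24  95.4 ] F [-0.3  0.4 -2.4] w 0.0393
shift [0.2757 0.0515 0.0041] turn rad -1.4574 rows min 7.8037816995381135
```

View pics/w8.png

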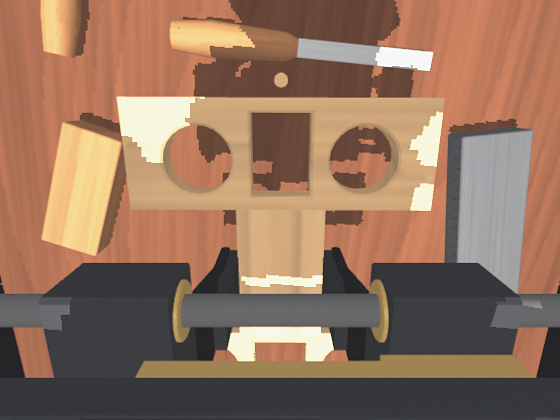

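The template is held level in the jaws. I carry it to the jig and turn it.

Call:
{"fn": "servo_tool", "kwargs": {"targets": [[0, 0.03, 0.006, 0, -0.14], [0, 0.065, 0.012, 0, -0.29], [0, 0.1, 0.019, 0, -0.44], [0, 0.135, 0.026, 0, -0.59], [0, 0.17, 0.033, 0, -0.74]]}}

```text
time_s: 13.78
tool_pos: [0.5289, -0.1111, 0.1622]
tool_rot: [-179.9, -0.1, 138.1]
force: [0.5, 0.6, -0.9]
grip_width: 0.0397
```

```bash
python3 -c "
from h import *
go(.5415,-.008,.165,178.9)"
```

```text
t 13.78 pos [ 0.5289 -0.1111  0.1622] rot [-1.7991e+02 -1.2000e-01  1.3812e+02] F [ 0.5  0.6 -0.9] w 0.0397
shift [ 0.0594  0.0852 -0.0028] turn rad -0.7117 rows min 3.8112331442935945
```

Call:
{"fn": "servo_tool", "kwargs": {"targets": [[0, 0.015, 0.021, 0, -0.15], [0, 0.03, 0.043, 0, -0.31], [0, 0.045, 0.064, 0, -0.47], [0, 0.058, 0.083, 0, -0.62], [0, 0.058, 0.083, 0, -0.71]]}}

```text
time_s: 14.4
tool_pos: [0.5417, -0.0093, 0.1619]
tool_rot: [180.0, -0.2, 178.9]
force: [-0.3, -0.9, -1.5]
grip_width: 0.0395
```

Call:
{"fn": "servo_tool", "kwargs": {"targets": [[0, 0, 0, 0.01, 0], [0, 0, 0, 0.02, 0], [0, 0, 0, 0.03, 0], [0, 0, 0, 0.045, 0], [0, 0, 0, 0.045, 0]]}}

```text
time_s: 15.02
tool_pos: [0.5415, -0.0122, 0.1168]
tool_rot: [-180.0, -0.2, 178.5]
force: [-0.1, 0.1, -1.4]
grip_width: 0.0392
```

```bash
python3 -c "
from h import *
c=imaging.read_camera('wrist');cv2.imwrite('pics/w9.png',c['frame'])
go(.5415,-.008,.0605,178.9)"
```

```text
t 15.07 pos [ 0.5422 -0.0122  0.1177] rot [-1.7998e+02 -9.0000e-02  1.7850e+02] F [-0.1  0.1 -1. ] w 0.0396
shift [0.0008 0.0042 0.0572] turn rad -0.007 rows min 0.918099170613383
```

View pics/w9.png

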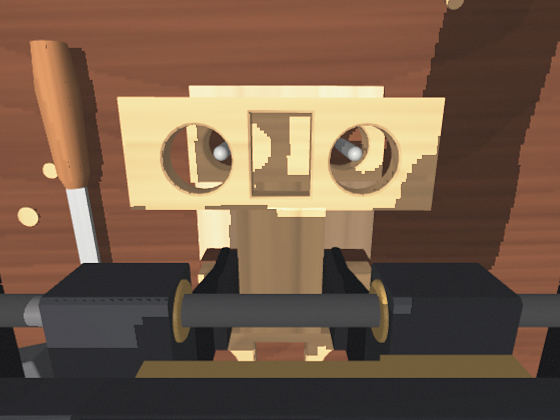

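```bash
python3 -c "
from h import *
c=imaging.read_camera('wrist')
go(.5415,-.008,.0605,178.9)
z=monitor.get_obs()['tool_pos'][2]
for p in [(220,151),(353,151)]: print('pin',w(c,*p,z=.087))
for p in [(197,159),(364,159)]: print('hole',w(c,*p,z=z+.0085))
"
```

```text
t 15.12 pos [ 0.5428 -0.0121  0.1184] rot [-1.7999e+02 -2.0000e-02  1.7851e+02] F [ 0.   0.7 -2. ] w 0.0396
shift [0.0014 0.0041 0.0579] turn rad -0.0069 rows min 0.9288647623872687
pin [ 0.48816147 -0.04292429  0.087     ]
pin [0.48996701 0.02794757 0.087     ]
hole [ 0.48636271 -0.04618816  0.12689173]
hole [0.48817208 0.02481191 0.12689173]
```

Call:
{"fn": "servo_tool", "kwargs": {"targets": [[0, -0.001, 0.0035, 0, -0.007], [0, -0.001, 0.0035, 0.015, -0.007], [0, -0.001, 0.0035, 0.027, -0.007], [0, -0.001, 0.0035, 0.038, -0.007], [0, -0.001, 0.0035, 0.046, -0.007]]}}

```text
time_s: 15.75
tool_pos: [0.5435, -0.0087, 0.0714]
tool_rot: [-180.0, -0.1, 178.9]
force: [-0.6, 0.7, -1.5]
grip_width: 0.0397
```

```bash
python3 -c "
from h import *
c=imaging.read_camera('wrist');cv2.imwrite('pics/w10.png',c['frame'])
go(.5425,-.008,.0605,178.9)"
```

```text
t 15.8 pos [ 0.5429 -0.0087  0.0706] rot [-1.7997e+02 -1.3000e-01  1.7892e+02] F [-0.8 -0.4 -1.7] w 0.0394
shift [0.0004 0.0007 0.0101] turn rad 0.0003 rows min 0.1628311468601465
```

View pics/w10.png

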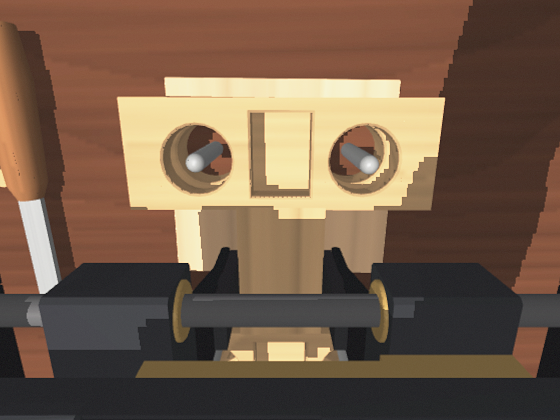

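Pins come up centred through the holes at (195,162) and (370,164). I keep lowering until there is contact.

Call:
{"fn": "servo_tool", "kwargs": {"targets": [[0, 0, 0, 0.004, 0], [0, 0, 0, 0.007, 0], [0, 0, 0, 0.009, 0], [0, 0, 0, 0.009, 0]]}}

```text
time_s: 16.3
tool_pos: [0.5439, -0.0086, 0.0636]
tool_rot: [180.0, 0.0, 178.9]
force: [-0.2, -1.0, -1.3]
grip_width: 0.0393
```

Call:
{"fn": "servo_tool", "kwargs": {"targets": [[0, 0, 0, 0.001, 0], [0, 0, 0, 0.001, 0], [0, 0, 0, 0.001, 0]]}}

```text
time_s: 16.68
tool_pos: [0.544, -0.0085, 0.0626]
tool_rot: [180.0, 0.0, 178.9]
force: [0.1, 0.5, -1.9]
grip_width: 0.0395
```

Call:
{"fn": "servo_tool", "kwargs": {"targets": [[0, 0, 0, 0.001, 0], [0, 0, 0, 0.0015, 0], [0, 0, 0, 0.0015, 0], [0, 0, 0, 0.0015, 0]]}}

```text
time_s: 17.18
tool_pos: [0.5439, -0.0086, 0.0611]
tool_rot: [180.0, 0.0, 178.9]
force: [0.6, 0.1, -1.8]
grip_width: 0.0392
```

Call:
{"fn": "servo_tool", "kwargs": {"targets": [[0, 0, 0, 0.001, 0], [0, 0, 0, 0.001, 0], [0, 0, 0, 0.001, 0]]}}

```text
time_s: 17.55
tool_pos: [0.5441, -0.0085, 0.0607]
tool_rot: [180.0, 0.0, 178.9]
force: [-1.7, 0.2, 5.2]
grip_width: 0.0395
```

Call:
{"fn": "servo_tool", "kwargs": {"targets": [[0, 0, 0, 0.001, 0], [0, 0, 0, 0.001, 0], [0, 0, 0, 0.001, 0]]}}

```text
time_s: 17.92
tool_pos: [0.5441, -0.0085, 0.0606]
tool_rot: [180.0, 0.0, 178.9]
force: [-4.7, -0.2, 11.4]
grip_width: 0.0397
```

```bash
python3 -c "
from h import *
c=imaging.read_camera('scene');cv2.imwrite('pics/s11.png',cv2.resize(c['frame'][150:270,140:300],(800,600),interpolation=cv2.INTER_CUBIC))
go(.5425,-.008,.0605,178.9)"
```

```text
t 17.98 pos [ 0.5441 -0.0086  0.0606] rot [179.95   0.   178.92] F [-4.4 -0.6 12.5] w 0.0395
shift [0.0016 0.0005 0.0001] turn rad 0.0004 rows min 0.026810078440056142
```

View pics/s11.png

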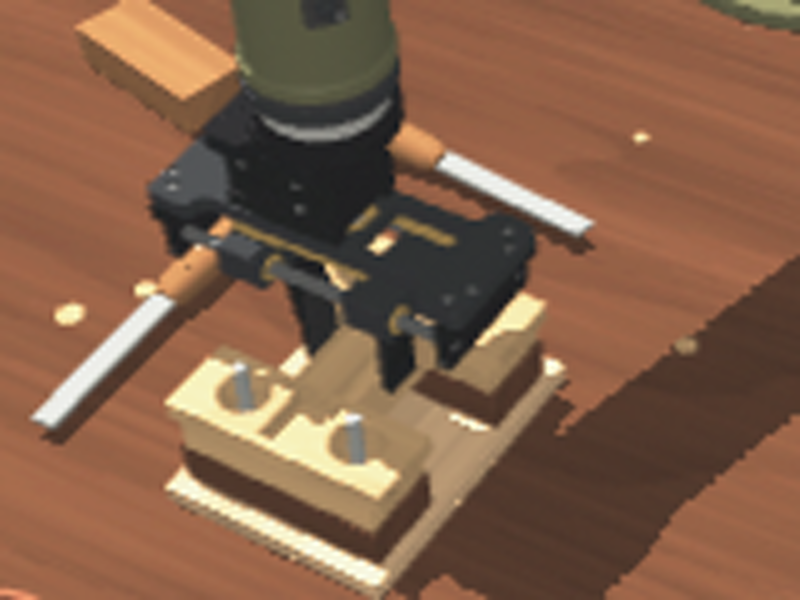

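The template is flat on the spacer and bears 12 N. Release, then rise.

Call:
{"fn": "servo_tool", "kwargs": {"targets": [[0, 0, 0, -0.001, 0], [30, 0, 0, -0.001, 0], [75, 0, 0, -0.001, 0], [75, 0, 0, -0.001, 0], [75, 0, 0, -0.001, 0]]}}

```text
time_s: 18.6
tool_pos: [0.5439, -0.0086, 0.0598]
tool_rot: [-180.0, -0.0, 178.9]
force: [0.6, 0.6, 1.5]
grip_width: 0.0605
```

Call:
{"fn": "servo_tool", "kwargs": {"targets": [[75, 0, 0, -0.01, 0], [75, 0, 0, -0.04, 0], [75, 0, 0, -0.09, 0], [75, 0, 0, -0.14, 0], [75, 0, 0, -0.14, 0]]}}

```text
time_s: 19.23
tool_pos: [0.547, -0.0088, 0.2053]
tool_rot: [179.9, 0.5, 178.9]
force: [0.1, -0.8, -1.2]
grip_width: 0.0654
```

Call:
{"fn": "servo_tool", "kwargs": {"targets": [[75, 0, -0.05, 0, 0], [75, 0, -0.1, 0, 0], [75, 0, -0.15, 0, 0], [75, 0, -0.15, 0, 0], [75, 0, -0.15, 0, 0]]}}

```text
time_s: 19.85
tool_pos: [0.5409, -0.1577, 0.1995]
tool_rot: [179.9, -0.1, 178.9]
force: [0.7, 1.7, 0.2]
grip_width: 0.0654
```

```bash
python3 -c "
from h import *
a=imaging.read_camera('scene')['frame'][150:270,140:300]
c=imaging.read_camera('top');b=c['frame'][110:230,240:400]
cv2.imwrite('pics/f.png',cv2.resize(np.hstack([a,b]),(800,300),interpolation=cv2.INTER_CUBIC))
go(.5425,-.008,.0605,178.9)
T=c['world_from_camera'];K=c['K'];d=c['depth']
v,u=np.mgrid[110:230,240:400];D=d[110:230,240:400]
P=np.stack([(u-K[0,2])/K[0,0]*D,(v-K[1,2])/K[1,1]*D,D],-1)@T[:3,:3].T+T[:3,3]
for x0,x1 in [(.475,.5),(.585,.61)]:
  for y0,y1 in [(-.07,-.06),(-.015,0),(.04,.053)]:
    m=(P[...,0]>x0)&(P[...,0]<x1)&(P[...,1]>y0)&(P[...,1]<y1);print(x0,y0,m.sum(),np.round(np.median(P[m][:,2]),4) if m.any() else '')
"
```

```text
t 19.95 pos [ 0.5413 -0.1566  0.1996] rot [ 1.7995e+02 -3.0000e-02  1.7907e+02] F [-0.9 -0.2 -0.3] w 0.0652
shift [0.0011 0.1485 0.1393] turn rad 0.003 rows min 3.2568657858081034
0.475 -0.07 40 0.0703
0.475 -0.015 56 0.0587
0.475 0.04 41 0.0705
0.585 -0.07 35 0.0699
0.585 -0.015 52 0.0583
0.585 0.04 50 0.0706
```

View pics/f.png

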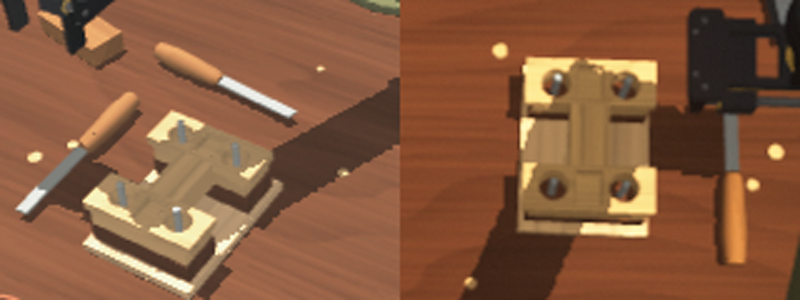

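Both plates are flat: the template's top is at about 70 mm at all four corners (69 mm nominal), all four pins show, and the robot is clear. I'm handing it in.

```bash
python3 -c "
from h import *
print(ticket.sign_off())"
```

```text
the job is handed in; nothing more can be done
None
```

The jig is set up and handed in at about 20 s of the 64 s allowed. The spacer went over the four pins onto the bearers first, and the slotted template went on top of it. I pressed each plate down to about 12 N of contact before letting go. The blank and the black and red look-alikes were not touched.

In the last check, the template's top read 69.9–70.6 mm at its four corners, against 69 mm nominal, so it lies level and within the calibration error. All four pins showed through the holes, and the arm stood clear of the jig. No check failed or disagreed.

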